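# Trial-fit a barrel bolt and its keeper

### The arm

A 6-joint arm with a two-finger parallel gripper is mounted at the origin on the work surface. World frame = base frame: x ahead of the robot, y to its left, z up, the work surface at z = 0. Lengths are in m, angles in rad, forces in N, time in s.
With the tool pointing down it reaches from about 0.3 to 0.775 m from the base axis. Payload 14.6 kg.
Tool frame: the origin (TCP) lies midway between the tips of the shut fingers; the grasp point (between the pads) lies manip.tcp_to_grasp behind it (manip.tcp_to_grasp is the distance from the TCP to the grasp point, in m); z points along the fingers, y is the line along which they close (so a half turn about z gives the same grasp; the last joint's range is limited). The gripper opens to 94 mm and grips with 3 to 60 N. Pads are 16 mm wide; open, the fingers measure 119 mm over their backs; the gripper's body (75 mm by 177 mm) begins 78 mm behind the grasp point.
Start: joints at [-1.193, 0.3, 1.521, -0, 1.321, -0.067], TCP at [0.237, -0.496, 0.205] pointing down, gripper open.
Joint ranges: [-3.03, 3.03], [-0.79, 2.21], [0.23, 2.52], [-1.04, 4.18], [0, 3.07], [-2.55, 2.55]. Speed limits (rad/s): [2.22, 2.22, 2.57, 3.14, 3.14, 3.14].

### API

Orientations are given as a rotation vector (axis times angle).
In Python, from workcell import sensors, capture, order, manip gives the robot as it stands.
- The arm moves only by the tool play_rows, never from a script. Its argument "series" is a list of rows, each a list of 3 entries, a list of its own where there are three numbers: the turn, a rotation vector about the world's x, y, z in degrees, then the shift along the world's x, y, z in mm, then the finger opening in mm, from 0 to 94. A call has 1 to 8 rows; each row is the pose to reach, as a shift and turn from the pose commanded when the call began; what a row does not reach only later rows make up. A row lasts 1/12 s, in which the tool goes at most 41.7 mm and 7.16 degrees, less where a joint would pass 70% of its speed; a pose out of reach is approached as far as the arm can. A call with a gripper value outside its range is refused whole. The fingers move at their own pace and stop on an object; "newtons" is the grip in N (left out, the last holds). Time passes only in rows, so rows that repeat a pose let the fingers close. It gives the time, the measured TCP pose, the force, the opening and the grip force at its end, in the units of the state.
- sensors.observe(): the state, without advancing time (a new reading comes with each control period).
- capture(name): name is "scene" or "top" or "wrist"; returns a dict with "color" (400x640x3 uint8, red, green, blue), "mtx" (3x3 intrinsics, pixels), "distortion" ([k1, k2, p1, p2, k3] as OpenCV has them; the pictures are not rectified), "eye" and "orientation" of the camera in the world. Camera axes: x right, y down, z forward; pixel columns grow to the right and rows downward; lengths in m; the calibration is good to about 2 mm. A picture is of the moment at which its call begins. There is no depth.
- order.hand_in(): hands the job in; it is judged then, once.
The state is a dict: "t": time; "joint_pos": joint angles; "qd": joint speeds; "joint_efforts": joint torques, N m; "eef_pos": TCP position; "tool_rot": TCP orientation; "ft_force": force on the tool from outside, world axes, zero at the start; "torque": the same for the moment, N m; "grip_width": opening from 0.0 (shut) to 1.0 (fully open); "gripper_force": force on a finger pad.
Only numpy, scipy, OpenCV 4.12 (cv2) and the standard library are available. Lean on these libraries where they do the work, as an engineer would, in place of code of your own. Each camera call takes 0.05 s, during which the arm holds its last target. There are 200 camera calls.

### The job

Trial-fit the barrel bolt on the plywood board: take the larger of the two steel keepers, set it flat on the board in the corner between the two wooden stops with its tunnel in line with the bolt, and while still holding it press it square against both stops at once so that it sits flush without gaps. Then let go of it and slide the bolt fully home through the keeper. Draw the bolt back first if it sticks out into the keeper's place, and leave the small keeper, the brass lock cylinder and the padlock where they lie.

Things in the scene. Friction and masses are not known exactly. Their poses are not given: they have to be found in the camera images.
- keeper_mid (a point): Centre of the larger steel keeper, loose on the bench, 0.1 to 0.25 kg; 17.5 mm above its underside; x along its tunnel, z up. Base plate 36 (x) x 64 (y) x 5 mm under a rectangular arch 36 (x) x 40 (y) mm, 35 mm high in all. The tunnel goes right through along x, 24 mm wide, 5 to 27 mm above the underside. A half turn changes nothing. Grip it across the 40 mm arch, above the base plate
- small_keeper_mid (a point): The smaller steel keeper of the same shape, not wanted: base plate 30 (x) x 44 (y) mm, arch 26 mm wide, 26 mm high, tunnel only 10 mm wide (too small for the bolt). Loose on the bench. The point is its centre, 13 mm above the underside. Leave it within 15 mm of its place
- cylinder_mid (a point): Brass lock cylinder standing upright on the bench on its 42 mm collar, body 32 mm in diameter, 40 mm high, loose. The point is its centre, 20 mm above the bench. Leave it within 15 mm of its place
- padlock_mid (a point): Brass padlock lying flat on the plywood board beside the bolt (on the side away from the side stop), loose: body 40 x 40 x 18 mm and steel shackle, together 66 mm long along x (31 mm to the -x side, 35 mm to the +x side). The point lies 9 mm above the board. Leave it within 15 mm of its place
- seat (a point): Where the larger keeper's centre must end, in the corner of the two stops, 17.5 mm above the board's top. x is the direction in which the bolt slides home, y points to the side stop, z up. The end stop's face is 18 mm away along +x, the side stop's face 32 mm along +y; the keeper's tunnel lies along x
- end_stop: Dark wooden strip fixed on the board across the bolt's path, 20 (x) x 100 (y) mm, 8 mm high; its -x face is the stop. Origin under its centre, on the board's top; axes as those of the seat
- side_stop: Dark wooden strip fixed on the board parallel to the bolt, 50 (x) x 20 (y) mm, 8 mm high; its -y face is the stop. Origin under its centre, on the board's top; axes as those of the seat
- knob (a point): Centre of the bolt's knob, an upright steel stud 14 mm in diameter, 40 mm above the board's top; the stud rises 15 mm above this point and goes down 17 mm to the top of the bolt. Axes as those of the seat. It lies 152 mm short of the seat (along -x) when the bolt is drawn back, 102 mm when it is home
- bolt_tip (a point): Centre of the leading end of the round steel bolt, 14 mm in diameter; the bolt's axis is 16 mm above the board's top, in line with the seat, so it passes through the seated keeper's tunnel with about 4 mm to spare all round. Axes as those of the seat
- bolt (a joint): How far the bolt has slid, m: 0 fully drawn back (tip 37 mm short of the seat point, clear of the keeper's place), 0.05 fully home (tip 13 mm past the seat point). Starts between 0 and 0.042; above about 0.018 the tip stands in the keeper's place. It stays where it is left and needs about 3 N to slide
- organiser: Clear plastic parts tray with screws, fixed on the bench between the loose keepers and the board, 170 (x) x 75 (y) mm, 45 mm high. Origin at the centre of its underside. An obstacle only
- keeper: The same larger keeper; origin at the centre of its underside, 17.5 mm below the centre point, same axes
- board: Plywood board fixed on the bench, 270 (x) x 180 (y) x 18 mm. Origin at the centre of its underside; axes as those of the seat, which is 97 mm along +x from it. It carries the bolt and stops. Two steel barrel guides hold the bolt, 25 mm wide, tops 29 mm above the board's top, at x -122 to -90 and 24 to 56 mm
Things that resemble listed ones, but are neither listed nor needed, are in the scene too. Leave any red look-alike of the keeper alone.

How it is judged:
On the way, in this order (a step that is already met when the one before it is completed fails the run):
1. the larger keeper, held in the fingers, is pressed against both stops at once (over 0.2 N on each), flush within 2.5 mm (contact force between keeper and the fingers above 1 N and contact force between keeper and end_stop above 0.2 N and contact force between keeper and side_stop above 0.2 N and x of keeper_mid in the frame of seat above -0.0025 m and y of keeper_mid in the frame of seat above -0.0025 m and angle between the x axis of keeper_mid and the x axis of seat, either way round below 0.06 rad), for 0.1 s.
2. the keeper is let go and the bolt is slid fully home through it (contact force between keeper and the fingers below 0.1 N and value of joint bolt above 0.046 m and z of bolt_tip in the frame of keeper_mid below 0.008 m and horizontal distance between keeper_mid and seat below 0.005 m), for 0.2 s.
At the end, for the whole second after the job is handed in: The larger keeper lies flat on the board in the corner of the two stops, within 3 mm of its seat each way and 0.06 rad of square, and the bolt is home through its tunnel (slid at least 46 of its 50 mm) (value of joint bolt above 0.046 m and x of keeper_mid in the frame of seat between -0.003 and 0.003 m and y of keeper_mid in the frame of seat between -0.003 and 0.003 m and z of keeper_mid in the frame of seat between -0.003 and 0.003 m and angle between the x axis of keeper_mid and the x axis of seat, either way round below 0.06 rad and angle between keeper_mid's own z axis and vertical below 0.06 rad); the robot touches nothing.
It fails at once if the small keeper moved more than 15 mm (distance of small_keeper_mid from where it was at the start of the episode above 0.015 m).
It fails at once if the lock cylinder moved more than 15 mm (distance of cylinder_mid from where it was at the start of the episode above 0.015 m).
It fails at once if the padlock moved more than 15 mm (distance of padlock_mid from where it was at the start of the episode above 0.015 m).
It also fails if it takes over 72 s, if anything falls off the work surface, if the arm or the gripper's body presses on something with over 40 N, if the wrist force passes 120 N, or if a joint passes its speed limit or range.

## Working session

There is one attempt and no reset: what is moved stays moved. The work goes in short steps, Python scripts to look and compute and a tool call to move; the robot and the scene stay as the last step left them, time stands still between calls to the robot, and variables do not carry over. Pictures are saved under pics/ and viewed, at most 10 in all, crops included, and the job is handed in when it is done.

Besides the shell and the picture viewer there is one more tool, called after "Call:" as name(argument=value, ...) on one line, values as JSON. play_rows: Moves the arm, as the interface text tells. Its arguments: {"type":"object","properties":{"series":{"type":"array","items":{"type":"array"}},"newtons":{"type":"number"}},"required":["series"]}

```bash
mkdir -p pics; cat > h.py <<'E'
import numpy as np, cv2
from scipy.spatial.transform import Rotation as R
from workcell import sensors, capture, order, manip
def rot(o):
    o=np.array(o,float)
    return o if o.shape==(3,3) else (R.from_rotvec(o).as_matrix() if o.size==3 else R.from_quat(o).as_matrix())
def ray(c,uv):
    p=cv2.undistortPoints(np.array(uv,float).reshape(-1,1,2),c['mtx'],np.array(c['distortion'],float)).reshape(-1,2)
    return np.c_[p,np.ones(len(p))]@rot(c['orientation']).T
def plane(c,uv,z):
    d=ray(c,uv); e=np.array(c['eye'],float); return e+d*((z-e[2])/d[:,2])[:,None]
def proj(c,P):
    Rm=rot(c['orientation']); q=(np.array(P,float).reshape(-1,3)-np.array(c['eye']))@Rm
    return cv2.projectPoints(q,np.zeros(3),np.zeros(3),c['mtx'],np.array(c['distortion'],float))[0].reshape(-1,2)
def save(c,n,crop=None,s=1):
    im=c['color'][:,:,::-1]
    if crop: im=im[crop[1]:crop[3],crop[0]:crop[2]]
    cv2.imwrite('pics/'+n,cv2.resize(im,None,fx=s,fy=s,interpolation=cv2.INTER_CUBIC))
E
python3 - <<'E'
from h import *
import pickle
for n in['scene','top']:
    c=capture(n);save(c,n+'0.png',s=1.25);pickle.dump(c,open(n+'0.pkl','wb'));print(n,c['eye'],c['orientation'],c['mtx'])
s=sensors.observe();print(s,manip.tcp_to_grasp)
E
```

```text
scene [ 0.93507635 -0.51075929  0.70765012] [-2.2524604  -0.83289244  0.33422501] [[390.15385477   0.         325.79959011]
 [  0.         390.15385477 194.24857756]
 [  0.           0.           1.        ]]
top [ 0.46515174 -0.05688619  0.93542584] [-2.14013808  2.19498207 -0.0230352 ] [[363.9151441    0.         327.07164995]
 [  0.         363.9151441  199.73953078]
 [  0.           0.           1.        ]]
{'t': 0.1, 'joint_pos': array([-1.19260998e+00,  3.00358962e-01,  1.52149600e+00,  1.05892709e-05,
        1.32067922e+00, -6.66348172e-02]), 'qd': array([-9.06014827e-06, -7.29969328e-04, -1.31803665e-03, -3.59945852e-04,
        2.21241441e-03,  1.13511902e-03]), 'joint_efforts': array([ 1.59282823e-03, -5.32639575e+01, -3.53286088e+01,  7.09665706e-02,
        2.34897877e-02, -7.62841250e-05]), 'eef_pos': array([ 0.2365643 , -0.4962818 ,  0.20498383]), 'tool_rot': array([-3.06330281e+00, -6.92767582e-01,  2.13471621e-04]), 'ft_force': array([-0.3292116 , -0.1540101 , -0.40187571]), 'torque': array([0.04094339, 0.05380712, 0.01417604]), 'gripper_force': 0.0, 'grip_width': 1.0014409018479518} 0.0188
```

View pics/top0.png

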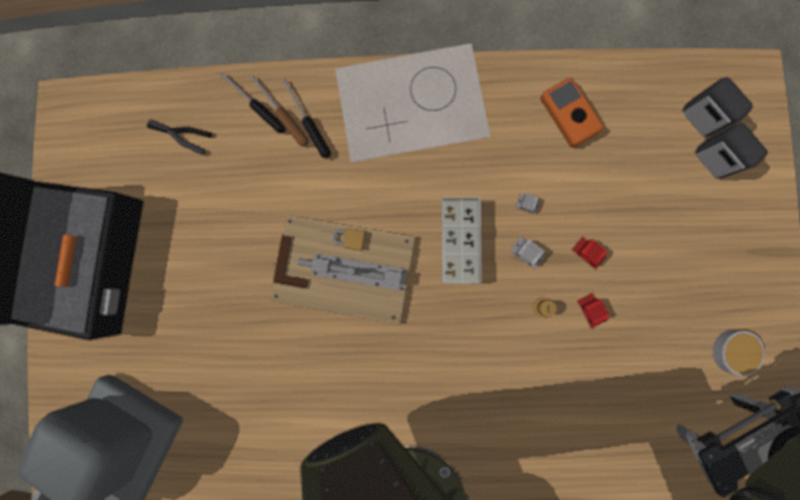

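View pics/scene0.png

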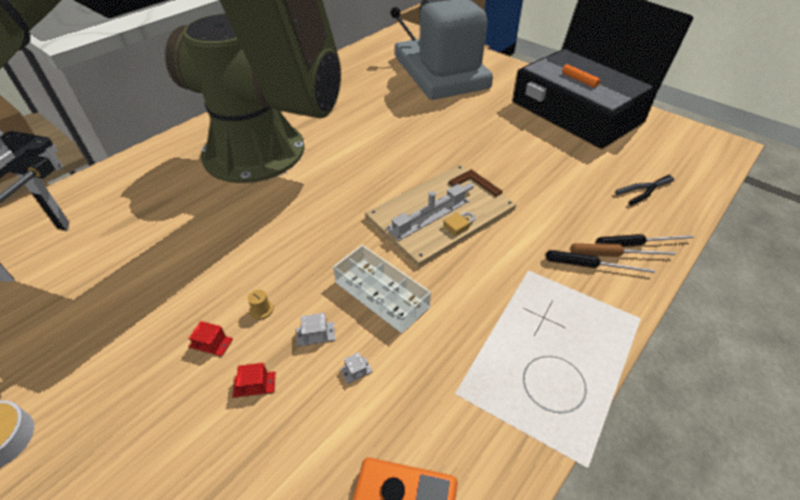

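Top view (raw = shown/1.25): the larger grey keeper is at shown (529,251), the small grey keeper at (528,203) and the cylinder at (545,308). The red look-alikes are at (590,251) and (593,310), and the board is around (343,270) with its stop corner at about (282,280), so the bolt slides to the image left. The steel keeper at (529,251) is the one meant: it is grey and bigger than its grey neighbour. I'll confirm that in a crop and measure.

```bash
python3 - <<'E'
from h import *
import pickle
c=pickle.load(open('top0.pkl','rb'));im=c['color']
hsv=cv2.cvtColor(im,cv2.COLOR_RGB2HSV)
def show(name,m,z):
    n,l,st,ce=cv2.connectedComponentsWithStats(m.astype(np.uint8))
    for i in range(1,n):
        if st[i,4]>25:
            pts=np.argwhere(l==i)[:,::-1].astype(np.float32)
            P=plane(c,pts,z)
            r=cv2.minAreaRect((P[:,:2]*1000).astype(np.float32))
            print(name,st[i],ce[i].round(1),'rect mm',np.round(r[0],1),np.round(r[1],1),round(r[2],1))
def reg(m,x0,y0,x1,y1):
    k=np.zeros(m.shape,bool);k[y0:y1,x0:x1]=1;return m&k
S,V=hsv[...,1].astype(int),hsv[...,2].astype(int)
show('keep',reg((S<50)&(V>90),400,150,445,225),0.02)
dark=(im.astype(int).sum(2)<210)&(im[...,0]>im[...,2]+15)
show('stop',reg(dark,210,180,260,240),0.026)
bolt=(S<50)&(V>90)
show('bolt',reg(bolt,232,195,332,240),0.04)
show('cyl',reg((hsv[...,0]<28)&(S>130),422,235,455,258),0.02)
a=cv2.resize(im[150:260,400:500,::-1],(500,550),interpolation=2)
b=cv2.resize(im[165:265,212:342,::-1],(780,600),interpolation=2)
cv2.imwrite('pics/c1.png',cv2.resize(np.hstack([cv2.resize(a,(300,330)),cv2.resize(b,(480,369))[:330]]),None,fx=1,fy=1))
E
```

```text
keep [413 155  18  16 193] [421.7 161.8] rect mm [ 614.5 -259.6] [41.7 33.4] 72.2
keep [409 189  27  26 373] [422.1 200.8] rect mm [ 515.9 -257.5] [62.8 42.2] 53.2
stop [219 189  28  41 453] [229.1 212.4] rect mm [506.6 215.4] [71.8 95.5] 78.1
bolt [ 238  203   86   29 1186] [284.2 217. ] rect mm [485.8  97.5] [217.9  43.6] 79.0
cyl [427 238  18  16 195] [435.1 245.7] rect mm [ 402.6 -284.9] [38.5 37.2] 43.1
```

View pics/c1.png

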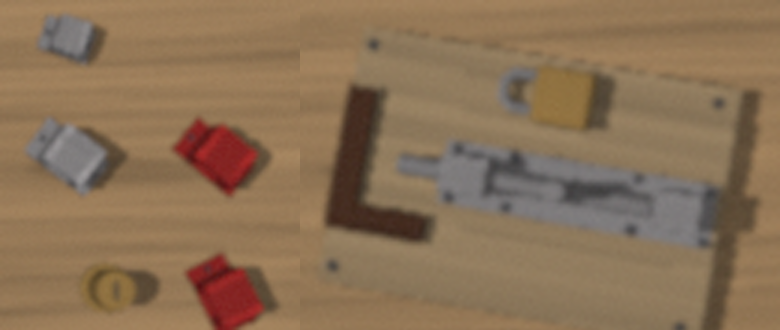

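The crop confirms it: the large grey keeper is at crop (68,155), clearly bigger than the small one at (68,38), and the red ones are separate. Its footprint measures 63x42 mm at world (0.516, -0.258), long axis at about 53°, which fits 64x36. The stops measure 72x96 mm against 70x100 given, which puts the seat at about (0.508, 0.212) with x at 79°. The bolt tip stands out at crop (398,163), so I go to the board first.

Call:
play_rows(series=[[[0, 0, 7], [30, 40, 20], 80], [[0, 0, 14], [60, 80, 45], 80], [[0, 0, 21], [90, 120, 45], 80], [[0, 0, 28], [115, 155, 45], 80], [[0, 0, 35], [130, 193, 45], 80], [[0, 0, 42], [145, 231, 45], 80], [[0, 0, 48], [160, 270, 45], 80], [[0, 0, 53.5], [175, 308, 45], 80]])

```text
t: 0.77
eef_pos: [0.4003, -0.2152, 0.2503]
tool_rot: [-2.419, -2.004, 0.0]
ft_force: [-0.2, -0.1, -0.6]
grip_width: 0.853
gripper_force: 0.0
```

Call:
play_rows(series=[[[0, 0, 0], [10, 40, 0], 80], [[0, 0, 0], [20, 80, 0], 60], [[0, 0, 0], [30, 120, 0], 60], [[0, 0, 0], [40, 160, 0], 60], [[0, 0, 0], [50, 200, 0], 60], [[0, 0, 0], [57, 240, 0], 60], [[0, 0, 0], [60, 275, 0], 60], [[0, 0, 0], [60, 275, 0], 60]])

```text
t: 1.43
eef_pos: [0.4599, 0.0625, 0.25]
tool_rot: [-2.419, -2.003, -0.0]
ft_force: [-0.1, 0.3, 0.5]
grip_width: 0.638
gripper_force: 0.0
```

```bash
python3 - <<'E'
from h import *
import pickle
s=sensors.observe();print(s['t'],s['eef_pos'],rot(s['tool_rot']).round(3),s['joint_pos'].round(2))
c=capture('wrist');pickle.dump(c,open('w1.pkl','wb'));save(c,'w1.png');print(c['eye'],rot(c['orientation']).round(3),c['mtx'],c['distortion'])
E
```

```text
1.4333 [0.45993113 0.06249946 0.25001451] [[ 0.187  0.982 -0.001]
 [ 0.982 -0.187  0.001]
 [ 0.001 -0.001 -1.   ]] [0.06 0.07 1.69 0.   1.38 0.24]
[0.47418026 0.13409385 0.42888079] [[ 0.983 -0.18  -0.048]
 [-0.186 -0.951 -0.245]
 [-0.001  0.25  -0.968]] [[320.59097992   0.         320.69550425]
 [  0.         320.59097992 196.95504006]
 [  0.           0.           1.        ]] [-0.06611512  0.          0.          0.          0.        ]
```

View pics/w1.png

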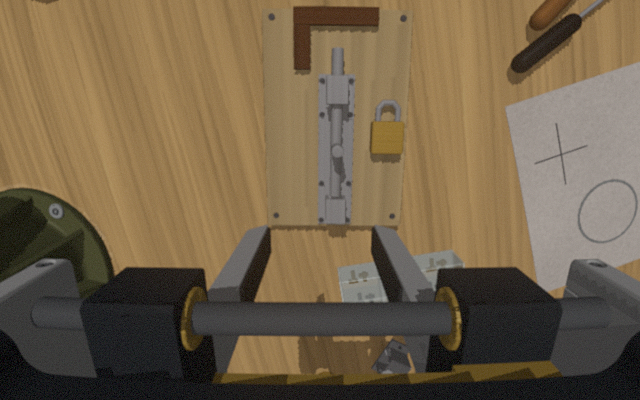

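The wrist picture shows the end stop at (337,17), the side stop at (302,45), the bolt tip at (337,48), the knob at about (337,150) and the padlock at (387,135). Next I measure the inner corner, the axes and the bolt tip.

```bash
cat >> h.py <<'E'
def corner(c,ang0=np.deg2rad(79),roi=(255,0,420,90)):
    """fit stop inner edges on plane z=.026: returns angle, inner corner, extents"""
    im=c['color'].astype(int);m=(im[...,0]>im[...,2]*1.6)&(im.sum(2)<230)
    k=np.zeros(m.shape,bool);k[roi[1]:roi[3],roi[0]:roi[2]]=1;m&=k
    n,l,st,ce=cv2.connectedComponentsWithStats(m.astype(np.uint8));i=1+np.argmax(st[1:,4])
    pts=cv2.findContours((l==i).astype(np.uint8),cv2.RETR_EXTERNAL,cv2.CHAIN_APPROX_NONE)[0][0].reshape(-1,2)
    P=plane(c,pts,.026)[:,:2]*1000;a=ang0
    for _ in range(3):
        ex=np.array([np.cos(a),np.sin(a)]);ey=np.array([-ex[1],ex[0]])
        q=np.c_[P@ex,P@ey];mx,mn=np.percentile(q,99,0),np.percentile(q,1,0)
        e=q[(abs(q[:,0]-(mx[0]-20))<5)&(q[:,1]<mx[1]-25)&(q[:,1]>mn[1]+5)]
        s=q[(abs(q[:,1]-(mx[1]-20))<5)&(q[:,0]<mx[0]-25)&(q[:,0]>mn[0]+5)]
        pe=np.polyfit(e[:,1],e[:,0],1);ps=np.polyfit(s[:,0],s[:,1],1)
        a-=np.arctan(pe[0])
    ex=np.array([np.cos(a),np.sin(a)]);ey=np.array([-ex[1],ex[0]])
    cx,cy=np.median(e[:,0]),np.median(s[:,1])
    return np.rad2deg(a),cx*ex+cy*ey,(mx-mn),ex,ey,pe,ps
E
python3 - <<'E'
from h import *
import pickle
c=pickle.load(open('w1.pkl','rb'))
a,k,ext,ex,ey,pe,ps=corner(c)
seat=k-18*ex-32*ey
print(a,k,ext,'seat',seat,pe[0],ps[0])
t=plane(c,[[337,48]],.034)[0,:2]*1000-seat;print('tip rel',t@ex,t@ey)
for z in(.073,):
    t=plane(c,[[337,149]],z)[0,:2]*1000-seat;print('knobtop rel',t@ex,t@ey)
b=t@ex
for s in(-152,-140,-130,-120,-110,-102):
    S=np.r_[(seat+s*ex)/1000,.073];print(s,S.round(4),proj(c,S).round(1))
im=c['color'][40:60,330:345].astype(int).sum(2);print(im[:,7])
save(c,'w1c.png',(290,0,420,230),2.5)
E
```

```text
78.85746202843775 [480.3124702  235.34364294] [70.95950063 98.45940482] seat [508.23074477 211.49893819] 1.6052089532677015e-07 -0.008270533430478634
tip rel -7.2399173014769875 0.6304697032481077
knobtop rel -119.50518269131034 0.5298894095087695
-152 [0.4789 0.0624 0.073 ] [[336.9 177.9]]
-140 [0.4812 0.0741 0.073 ] [[337.1 167.4]]
-130 [0.4831 0.0839 0.073 ] [[337.3 158.5]]
-120 [0.485  0.0938 0.073 ] [[337.5 149.5]]
-110 [0.487  0.1036 0.073 ] [[337.6 140.3]]
-102 [0.4885 0.1114 0.073 ] [[337.8 133. ]]
[361 371 366 367 355 373 378 382 379 376 371 378 378 373 376 369 374 370
 377 379]
```

View pics/w1c.png

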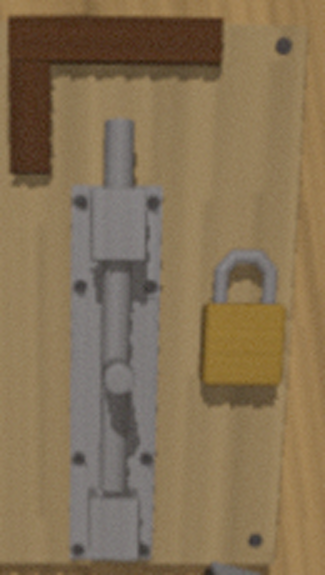

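Knob top centre in the crop is (119,378), which puts it at -122 mm along the seat axis. The tip at -7 mm agrees, so the bolt is about 30 mm out and stands in the keeper's place. I'll grip the knob and draw it back.

Call:
play_rows(series=[[[0, 0, -0.3], [24.5, 29, 0], 50], [[0, 0, -0.3], [24.5, 29, -40], 50], [[0, 0, -0.3], [24.5, 29, -80], 50], [[0, 0, -0.3], [24.5, 29, -120], 50], [[0, 0, -0.3], [24.5, 29, -155], 50], [[0, 0, -0.3], [24.5, 29, -185], 50], [[0, 0, -0.3], [24.5, 29, -200], 50], [[0, 0, -0.3], [24.5, 29, -202], 50]], newtons=10)

```text
t: 2.15
eef_pos: [0.4828, 0.0855, 0.0454]
tool_rot: [-2.429, -1.988, 0.007]
ft_force: [-0.5, -0.4, 0.1]
grip_width: 0.53
gripper_force: 0.0
```

Call:
play_rows(series=[[[0, 0, 0], [0, 0, 0], 30], [[0, 0, 0], [0, 0, 0], 10], [[0, 0, 0], [0, 0, 0], 5], [[0, 0, 0], [0, 0, 0], 5], [[0, 0, 0], [0, 0, 0], 5], [[0, 0, 0], [0, 0, 0], 5]])

```text
t: 2.65
eef_pos: [0.4836, 0.087, 0.0488]
tool_rot: [-2.428, -1.991, 0.002]
ft_force: [-20.2, 3.2, 16.0]
grip_width: 0.153
gripper_force: 10.0
```

Call:
play_rows(series=[[[0, 0, 0], [0, 0, 0], 5], [[0, 0, 0], [-1, -5, 0], 5], [[0, 0, 0], [-2, -10, 0], 5], [[0, 0, 0], [-3, -15, 0], 5], [[0, 0, 0], [-4, -20, 0], 5], [[0, 0, 0], [-5, -25, 0], 5], [[0, 0, 0], [-5.2, -27, 0], 5], [[0, 0, 0], [-5.2, -27, 0], 5]])

```text
t: 3.32
eef_pos: [0.4779, 0.0602, 0.0486]
tool_rot: [-2.428, -1.99, 0.003]
ft_force: [-12.5, 3.3, 10.0]
grip_width: 0.146
gripper_force: 10.0
```

Call:
play_rows(series=[[[0, 0, 0], [0, 0, 0], 40], [[0, 0, 0], [0, 0, 0], 45], [[0, 0, 0], [0, 0, 0], 60], [[0, 0, 0], [0, 0, 40], 60], [[0, 0, 0], [0, 0, 80], 60], [[0, 0, 0], [0, 0, 120], 60], [[0, 0, 0], [0, 0, 160], 60], [[0, 0, 0], [0, 0, 200], 60]])

```text
t: 3.98
eef_pos: [0.479, 0.0597, 0.2506]
tool_rot: [2.429, 1.991, 0.001]
ft_force: [-0.2, 1.1, -0.4]
grip_width: 0.634
gripper_force: 0.0
```

Call:
play_rows(series=[[[0, 0, 7], [10, -38, 0], 70], [[0, 0, 14], [20, -76, 0], 70], [[0, 0, 21], [30, -114, 0], 70], [[0, 0, 28], [40, -152, 0], 70], [[0, 0, 35], [50, -190, 0], 70], [[0, 0, 42], [60, -228, 0], 70], [[0, 0, 49], [70, -266, 0], 70], [[0, 0, 56], [80, -304, 0], 70]])

```text
t: 4.65
eef_pos: [0.5591, -0.245, 0.2485]
tool_rot: [1.251, 2.881, -0.0]
ft_force: [0.5, 0.1, 0.1]
grip_width: 0.747
gripper_force: 0.0
```

Call:
play_rows(series=[[[0, 0, 5], [8, -35, 0], 70], [[0, 0, 8], [14, -56, 0], 70], [[0, 0, 8], [14, -56, 0], 70], [[0, 0, 8], [14, -56, 0], 70]])

```text
t: 4.98
eef_pos: [0.5728, -0.2997, 0.2476]
tool_rot: [-1.059, -2.957, -0.0]
ft_force: [-0.1, 0.4, 0.5]
grip_width: 0.746
gripper_force: 0.0
```

```bash
python3 - <<'E'
from h import *
import pickle
s=sensors.observe();print(s['t'],s['eef_pos'],rot(s['tool_rot']).round(3),s['joint_pos'].round(2),s['ft_force'])
c=capture('wrist');pickle.dump(c,open('w2.pkl','wb'));save(c,'w2.png');print(c['eye'])
E
```

```text
4.9833 [ 0.57283863 -0.29970892  0.24757053] [[-0.773  0.635 -0.001]
 [ 0.635  0.773  0.   ]
 [ 0.001 -0.    -1.   ]] [-0.54  0.5   1.15  0.    1.49 -1.42] [-0.06948645  0.43146807  0.5117431 ]
[ 0.51727996 -0.25334787  0.42643599]
```

View pics/w2.png

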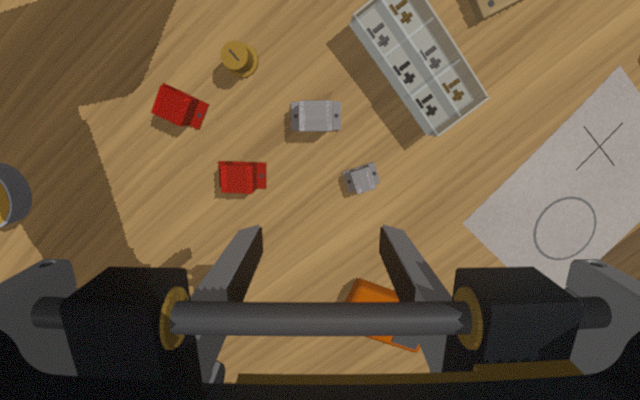

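Wrist view: large steel keeper at (316,116), square to the fingers; small keeper (361,180), cylinder (239,57), red look-alikes (180,106) and (242,178). I measure it from here.

```bash
python3 - <<'E'
from h import *
import pickle
c=pickle.load(open('w2.pkl','rb'));im=c['color']
hsv=cv2.cvtColor(im,cv2.COLOR_RGB2HSV).astype(int)
m=(hsv[...,1]<45)&(hsv[...,2]>70);k=np.zeros(m.shape,bool);k[90:140,280:350]=1;m&=k
n,l,st,ce=cv2.connectedComponentsWithStats(m.astype(np.uint8));i=1+np.argmax(st[1:,4]);print(st[i],ce[i])
p=np.argwhere(l==i)[:,::-1]
for z in(.005,.035):
    P=plane(c,p,z)[:,:2]*1000;r=cv2.minAreaRect(P.astype(np.float32));print(z,r,P.mean(0))
g=c['color'].astype(int).sum(2)
print(g[116,286:346]);
# top arch: bright
b=m&(g>np.percentile(g[m],60));q=np.argwhere(b)[:,::-1];P=plane(c,q,.035)[:,:2]*1000;print(cv2.minAreaRect(P.astype(np.float32)),np.median(P,0))
E
```

```text
[ 291  100   50   32 1431] [315.81691125 115.3431167 ]
0.005 ((514.2388916015625, -258.84063720703125), (62.68596649169922, 37.91897201538086), 52.623512268066406) [ 514.14913374 -258.70696748]
0.035 ((514.4553833007812, -258.44964599609375), (58.223636627197266, 35.219749450683594), 52.62350845336914) [ 514.37200191 -258.32547942]
[238 231 252 220 233 241 268 226 171 149 148 199 289 413 459 455 466 454
 448 421 400 407 392 401 409 405 404 389 402 412 401 401 408 405 399 396
 410 410 400 410 415 432 422 416 408 407 374 369 293 213 191 258 337 387
 373 369 358 366 377 372]
((515.0269775390625, -257.57281494140625), (55.4814567565918, 33.75590896606445), 51.356834411621094) [ 511.53866862 -256.30792582]
```

Call:
play_rows(series=[[[0, 0, 1.5], [-20, 14, -25], 70], [[0, 0, 1.5], [-40, 28, -50], 70], [[0, 0, 1.5], [-58.4, 41, -80], 70], [[0, 0, 1.5], [-58.4, 41, -110], 70], [[0, 0, 1.5], [-58.4, 41, -140], 70], [[0, 0, 1.5], [-58.4, 41, -165], 70], [[0, 0, 1.5], [-58.4, 41, -175], 70], [[0, 0, 1.5], [-58.4, 41, -175], 70]], newtons=20)

```text
t: 5.7
eef_pos: [0.5138, -0.2565, 0.0718]
tool_rot: [-1.015, -2.97, -0.001]
ft_force: [-0.1, -0.1, -0.1]
grip_width: 0.742
gripper_force: 0.0
```

Call:
play_rows(series=[[[0, 0, 0], [0, 0, -12], 70], [[0, 0, 0], [0, 0, -24], 70], [[0, 0, 0], [0, 0, -36], 70], [[0, 0, 0], [0, 0, -46], 70], [[0, 0, 0], [0, 0, -52], 70], [[0, 0, 0], [0, 0, -56], 70], [[0, 0, 0], [0, 0, -56], 70], [[0, 0, 0], [0, 0, -56], 70]])

```text
t: 6.37
eef_pos: [0.5147, -0.2579, 0.0175]
tool_rot: [1.017, 2.972, -0.0]
ft_force: [0.0, -0.2, -0.4]
grip_width: 0.746
gripper_force: 0.0
```

Call:
play_rows(series=[[[0, 0, 0], [-0.2, -0.6, -5], 60], [[0, 0, 0], [-0.2, -0.6, -6], 50], [[0, 0, 0], [-0.2, -0.6, -6], 44], [[0, 0, 0], [-0.2, -0.6, -6], 38], [[0, 0, 0], [-0.2, -0.6, -6], 35], [[0, 0, 0], [-0.2, -0.6, -6], 35], [[0, 0, 0], [-0.2, -0.6, -6], 35], [[0, 0, 0], [-0.2, -0.6, -6], 35]], newtons=20)

```text
t: 7.03
eef_pos: [0.5145, -0.2585, 0.0115]
tool_rot: [1.017, 2.972, -0.0]
ft_force: [-0.8, -0.4, 0.9]
grip_width: 0.429
gripper_force: 20.0
```

Call:
play_rows(series=[[[0, 0, 0], [0, 0, 10], 35], [[0, 0, 0], [0, 0, 35], 35], [[0, 0, 0], [0, 0, 65], 35], [[0, 0, 0], [0, 0, 95], 35], [[0, 0, 0], [0, 0, 120], 35], [[0, 0, -4], [0, 15, 130], 35], [[0, 0, -9], [0, 40, 130], 35], [[0, 0, -14], [0, 70, 130], 35]])

```text
t: 7.7
eef_pos: [0.5144, -0.1885, 0.1427]
tool_rot: [1.379, 2.821, 0.0]
ft_force: [0.2, -0.3, -2.4]
grip_width: 0.43
gripper_force: 20.0
```

Call:
play_rows(series=[[[0, 0, -6], [0, 35, 0], 35], [[0, 0, -12], [0, 72, 0], 35], [[0, 0, -18], [0, 110, 0], 35], [[0, 0, -24], [0, 148, 0], 35], [[0, 0, -30], [0, 186, 0], 35], [[0, 0, -36], [0, 224, 0], 35], [[0, 0, -42], [0, 262, 0], 35], [[0, 0, -47], [0, 298, 0], 35]])

```text
t: 8.37
eef_pos: [0.5139, 0.1117, 0.1421]
tool_rot: [2.39, 2.039, 0.001]
ft_force: [0.9, -0.2, -2.7]
grip_width: 0.427
gripper_force: 20.0
```

Call:
play_rows(series=[[[0, 0, -1], [0, 30, 0], 35], [[0, 0, -2], [0, 55, 0], 35], [[0, 0, -2.4], [0, 75, 0], 35], [[0, 0, -2.4], [0, 88, 0], 35], [[0, 0, -2.4], [0, 92, 0], 35], [[0, 0, -2.4], [0, 92, 0], 35], [[0, 0, -2.4], [0, 92, 0], 35], [[0, 0, -2.4], [0, 92, 0], 35]])

```text
t: 9.03
eef_pos: [0.5145, 0.2005, 0.1415]
tool_rot: [2.428, 1.993, -0.0]
ft_force: [0.1, -0.1, -2.6]
grip_width: 0.421
gripper_force: 20.0
```

```bash
python3 - <<'E'
from h import *
import pickle
s=sensors.observe();print(s['t'],s['eef_pos'],rot(s['tool_rot']).round(3),s['joint_pos'].round(2),s['ft_force'],s['grip_width'])
c=capture('wrist');pickle.dump(c,open('w3.pkl','wb'));save(c,'w3.png',(180,60,500,300),2)
E
```

```text
9.0333 [0.51451696 0.20051453 0.14145906] [[ 0.195  0.981 -0.   ]
 [ 0.981 -0.195 -0.   ]
 [-0.    -0.    -1.   ]] [ 0.31  0.36  1.59 -0.    1.19  0.5 ] [ 0.09928762 -0.06357856 -2.59691566] 0.4205290645431015
```

View pics/w3.png

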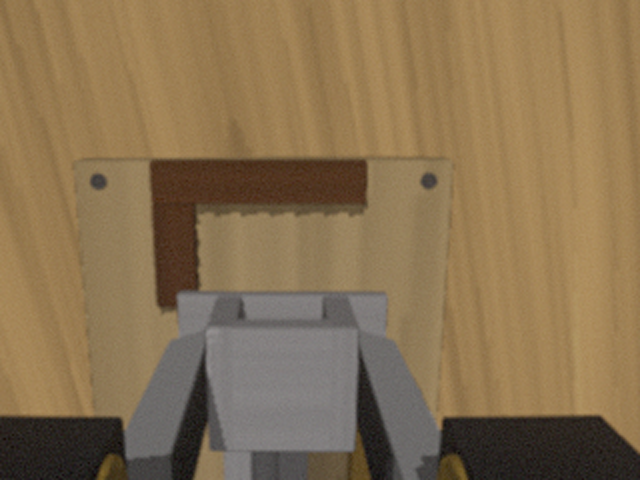

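The keeper sits square in the fingers with its front base edge at crop row 293, the stop corner is at crop (197,205), and the bolt stays out of the place. A quick check of the corner and of the keeper's offset in the grip follows.

```bash
python3 - <<'E'
from h import *
import pickle
c=pickle.load(open('w3.pkl','rb'))
a,k,ext,ex,ey,pe,ps=corner(c,roi=(240,120,380,220));print(a,k,ext,pe[0],ps[0],'seat',k-18*ex-32*ey)
t=np.array([514.5,200.5])
uv=[[180+285/2,60+293/2],[180+178/2,60+293/2],[180+387/2,60+293/2]]
P=plane(c,uv,.135)[:,:2]*1000-t;print(np.c_[P@ex,P@ey])
E
```

```text
79.76379336326666 [480.75707369 236.90617591] [69.82430269 98.68754015] -8.315277456611968e-08 -0.053007208581894665 seat [509.04902635 213.50606021]
[[ 19.22234853  -1.90447142]
 [ 19.75902331  30.33109831]
 [ 18.69008839 -32.63674002]]
```

Call:
play_rows(series=[[[0, 0, 0], [0, 0, -20], 35], [[0, 0, 0], [0, 0, -45], 35], [[0, 0, 0], [0, 0, -70], 35], [[0, 0, 0], [0, 0, -90], 35], [[0, 0, 0], [0, 0, -102], 35], [[0, 0, 0], [0, 0, -109], 35], [[0, 0, 0], [0, 0, -110], 35], [[0, 0, 0], [0, 0, -110], 35]])

```text
t: 9.75
eef_pos: [0.5148, 0.2015, 0.0319]
tool_rot: [2.427, 1.994, 0.001]
ft_force: [-0.3, 0.1, -1.3]
grip_width: 0.422
gripper_force: 20.0
```

Call:
play_rows(series=[[[0, 0, 0], [0, 0, -0.5], 35], [[0, 0, 0], [0, 0, -1], 35], [[0, 0, 0], [0, 0, -1.5], 35], [[0, 0, 0], [0, 0, -2], 35], [[0, 0, 0], [0, 0, -2], 35], [[0, 0, 0], [0, 0, -2], 35]])

```text
t: 10.25
eef_pos: [0.5145, 0.2016, 0.0295]
tool_rot: [2.427, 1.995, 0.0]
ft_force: [-1.0, -0.4, -1.1]
grip_width: 0.419
gripper_force: 20.0
```

Call:
play_rows(series=[[[0, 0, 0], [-1, 0.2, -0.4], 35], [[0, 0, 0], [-2, 0.4, -0.4], 35], [[0, 0, 0], [-3, 0.6, -0.4], 35], [[0, 0, 0], [-4, 0.8, -0.4], 35], [[0, 0, 0], [-5, 1, -0.4], 35], [[0, 0, 0], [-6, 1.2, -0.4], 35], [[0, 0, 0], [-6.5, 1.3, -0.4], 35], [[0, 0, 0], [-6.5, 1.3, -0.4], 35]])

```text
t: 10.92
eef_pos: [0.5083, 0.203, 0.0295]
tool_rot: [2.427, 1.994, 0.002]
ft_force: [3.7, -1.4, 5.8]
grip_width: 0.42
gripper_force: 20.0
```

Call:
play_rows(series=[[[0, 0, 0], [0.2, 1.2, 0], 35], [[0, 0, 0], [0.5, 2.4, 0], 35], [[0, 0, 0], [0.7, 3.6, 0], 35], [[0, 0, 0], [1, 4.8, 0], 35], [[0, 0, 0], [1.2, 6, 0], 35], [[0, 0, 0], [1.4, 7, 0], 35], [[0, 0, 0], [1.6, 8, 0], 35], [[0, 0, 0], [1.6, 8, 0], 35]])

```text
t: 11.58
eef_pos: [0.5094, 0.2103, 0.0295]
tool_rot: [2.427, 1.994, -0.001]
ft_force: [-1.9, -6.6, 10.9]
grip_width: 0.424
gripper_force: 20.0
```

Call:
play_rows(series=[[[0, 0, 0], [0.1, 0.5, 0.2], 35], [[0, 0, 0], [0.2, 1, 0.3], 35], [[0, 0, 0], [0.3, 1.5, 0.3], 35], [[0, 0, 0], [0.3, 1.5, 0.3], 35]])

```text
t: 11.92
eef_pos: [0.5095, 0.2119, 0.0295]
tool_rot: [2.427, 1.994, -0.002]
ft_force: [-0.4, -5.1, 8.6]
grip_width: 0.423
gripper_force: 20.0
```

Call:
play_rows(series=[[[0, 0, 0], [-0.5, 0.1, 0], 35], [[0, 0, 0], [-1, 0.2, 0], 35], [[0, 0, 0], [-1.5, 0.3, 0], 35], [[0, 0, 0], [-1.5, 0.3, 0], 35]])

```text
t: 12.25
eef_pos: [0.5085, 0.2127, 0.0295]
tool_rot: [2.427, 1.994, 0.001]
ft_force: [2.9, -2.3, 5.4]
grip_width: 0.426
gripper_force: 20.0
```

Call:
play_rows(series=[[[0, 0, 0], [-0.5, 0.1, 0], 35], [[0, 0, 0], [-1, 0.2, 0], 35], [[0, 0, 0], [-1.5, 0.3, 0], 35], [[0, 0, 0], [-2, 0.4, 0], 35], [[0, 0, 0], [-2, 0.4, 0], 35]])

```text
t: 12.67
eef_pos: [0.5078, 0.213, 0.0296]
tool_rot: [2.425, 1.993, 0.005]
ft_force: [12.9, -3.2, -1.0]
grip_width: 0.422
gripper_force: 20.0
```

Call:
play_rows(series=[[[0, 0, 0], [0.1, 0.5, 0], 35], [[0, 0, 0], [0.2, 1, 0], 35], [[0, 0, 0], [0.3, 1.5, 0], 35], [[0, 0, 0], [0.4, 2, 0], 35], [[0, 0, 0], [0.4, 2, 0], 35]])

```text
t: 13.08
eef_pos: [0.508, 0.2139, 0.0297]
tool_rot: [2.424, 1.993, 0.002]
ft_force: [10.9, -11.6, 3.9]
grip_width: 0.423
gripper_force: 20.0
```

Call:
play_rows(series=[[[0, 0, 0], [0.1, 0.5, 0], 35], [[0, 0, 0], [0.1, 1, 0], 35], [[0, 0, 0], [0, 1, 0], 35], [[0, 0, 0], [0, 1, 0], 35], [[0, 0, 0], [0, 1, 0], 35], [[0, 0, 0], [0, 1, 0], 35]])

```text
t: 13.58
eef_pos: [0.508, 0.2142, 0.0297]
tool_rot: [2.424, 1.992, 0.0]
ft_force: [10.4, -17.7, 5.4]
grip_width: 0.426
gripper_force: 20.0
```

```bash
python3 - <<'E'
from h import *
import pickle
s=sensors.observe();print(s['eef_pos'],rot(s['tool_rot']).round(3),s['ft_force'],s['torque'])
c=capture('wrist');pickle.dump(c,open('w4.pkl','wb'));save(c,'w4.png',(220,80,420,280),3)
E
```

```text
[0.5080334  0.2141563  0.02968758] [[ 0.194  0.981  0.003]
 [ 0.981 -0.194 -0.003]
 [-0.002  0.003 -1.   ]] [ 10.36393705 -17.66729465   5.35756832] [-3.52415176 -2.13539104  0.08573346]
```

View pics/w4.png

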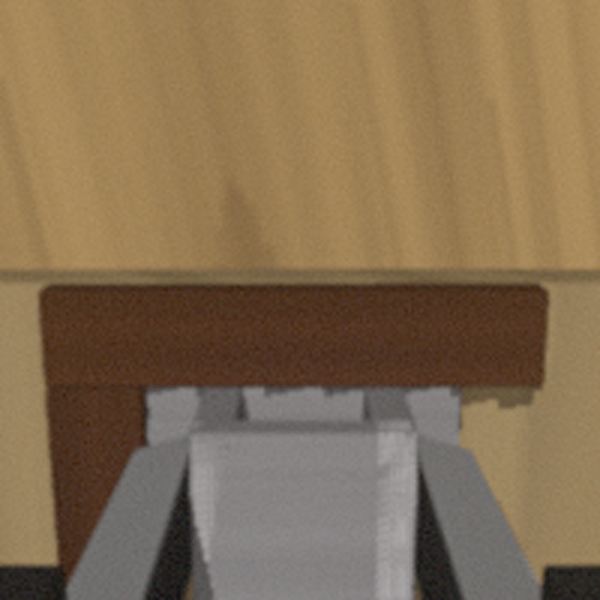

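Flush on both: base plate meets the end stop along crop row 388 and the side stop at column 147, with no gaps. I ease off, let go and rise.

Call:
play_rows(series=[[[0, 0, 0], [0.4, -0.6, 0], 35], [[0, 0, 0], [0.8, -1.4, 0], 35], [[0, 0, 0], [0.8, -1.4, 0], 42], [[0, 0, 0], [0.8, -1.4, 0], 48], [[0, 0, 0], [0.8, -1.4, 0], 54], [[0, 0, 0], [0.8, -1.4, 0], 58], [[0, 0, 0], [0.8, -1.4, 0], 58], [[0, 0, 0], [0.8, -1.4, 5], 58]])

```text
t: 14.3
eef_pos: [0.5068, 0.2146, 0.0335]
tool_rot: [-2.426, -1.994, 0.003]
ft_force: [-0.3, -0.1, -0.1]
grip_width: 0.618
gripper_force: 0.0
```

Call:
play_rows(series=[[[0, 0, 0], [0, 0, 20], 58], [[0, 0, 0], [0, 0, 50], 58], [[0, 0, 0], [0, 0, 80], 58], [[0, 0, 0], [0, 0, 110], 58], [[0, 0, 0], [-3, -15, 130], 50], [[0, 0, 0], [-10, -50, 140], 40], [[0, 0, 0], [-17, -85, 140], 40], [[0, 0, 0], [-17, -85, 140], 40]])

```text
t: 14.97
eef_pos: [0.4898, 0.126, 0.1754]
tool_rot: [2.429, 1.991, 0.001]
ft_force: [0.3, -0.1, 0.5]
grip_width: 0.432
gripper_force: 0.0
```

```bash
python3 - <<'E'
from h import *
import pickle
s=sensors.observe();print(s['t'],s['eef_pos'],s['ft_force'])
c=capture('wrist');pickle.dump(c,open('w5.pkl','wb'));save(c,'w5.png',(220,20,440,240),2.7)
E
```

```text
14.9667 [0.48982196 0.12597238 0.17540408] [ 0.27572221 -0.07026799  0.49744543]
```

View pics/w5.png

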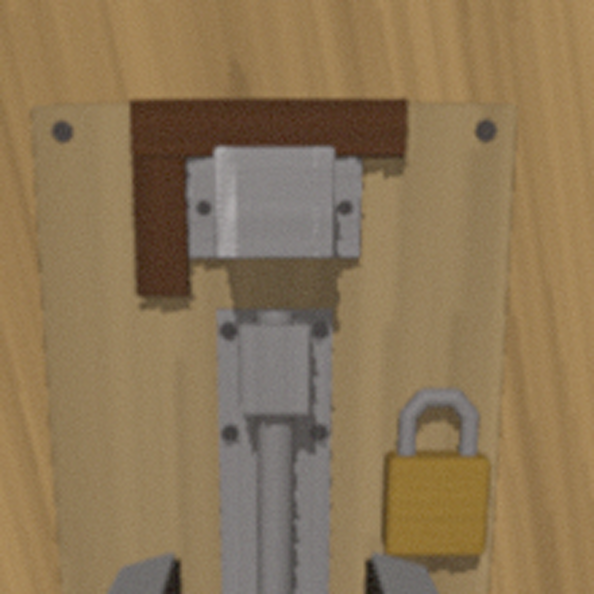

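The keeper lies flush in the corner, its base plate against the end stop at crop row 157 and the side stop at column 188. The bolt is drawn back, with its tip at about (275,315) in line with the tunnel. Next I grip the knob and slide it home.

Call:
play_rows(series=[[[0, 0, 0], [-6, -30, 0], 40], [[0, 0, 0], [-11.6, -61, 0], 40], [[0, 0, 0], [-11.6, -61, -30], 40], [[0, 0, 0], [-11.6, -61, -60], 40], [[0, 0, 0], [-11.6, -61, -90], 40], [[0, 0, 0], [-11.6, -61, -112], 40], [[0, 0, 0], [-11.6, -61, -125], 40], [[0, 0, 0], [-11.6, -61, -126.5], 40]], newtons=10)

```text
t: 15.68
eef_pos: [0.4777, 0.0694, 0.0453]
tool_rot: [-2.425, -1.993, 0.005]
ft_force: [-0.3, -0.6, -0.8]
grip_width: 0.426
gripper_force: 0.0
```

Call:
play_rows(series=[[[0, 0, 0], [0, 0, 0], 40], [[0, 0, 0], [0, 0, 0], 25], [[0, 0, 0], [0, 0, 0], 10], [[0, 0, 0], [0, 0, 0], 5], [[0, 0, 0], [0, 0, 0], 5], [[0, 0, 0], [0, 0, 0], 5]])

```text
t: 16.18
eef_pos: [0.4795, 0.0687, 0.0484]
tool_rot: [2.426, 1.994, 0.002]
ft_force: [0.1, 0.0, 2.3]
grip_width: 0.146
gripper_force: 10.0
```

Call:
play_rows(series=[[[0, 0, 0], [1, 5, 0], 5], [[0, 0, 0], [2.3, 12, 0], 5], [[0, 0, 0], [3.7, 19, 0], 5], [[0, 0, 0], [5.1, 26, 0], 5], [[0, 0, 0], [6.5, 33, 0], 5], [[0, 0, 0], [7.6, 39, 0], 5], [[0, 0, 0], [8.6, 44, 0], 5], [[0, 0, 0], [8.6, 44, 0], 5]])

```text
t: 16.85
eef_pos: [0.4884, 0.1142, 0.0483]
tool_rot: [2.426, 1.995, 0.003]
ft_force: [3.3, 2.4, 4.7]
grip_width: 0.144
gripper_force: 10.0
```

Call:
play_rows(series=[[[0, 0, 0], [0.4, 2, 0], 5], [[0, 0, 0], [0.8, 4, 0], 5], [[0, 0, 0], [1.2, 6, 0], 5], [[0, 0, 0], [1.5, 7.5, 0], 5], [[0, 0, 0], [1.5, 7.5, 0], 5], [[0, 0, 0], [1.5, 7.5, 0], 5]])

```text
t: 17.35
eef_pos: [0.4895, 0.1199, 0.048]
tool_rot: [2.426, 1.994, -0.0]
ft_force: [3.2, -10.8, 3.4]
grip_width: 0.144
gripper_force: 10.0
```

Call:
play_rows(series=[[[0, 0, 0], [0, 0, 0], 20], [[0, 0, 0], [0, 0, 0], 35], [[0, 0, 0], [0, 0, 0], 40], [[0, 0, 0], [0, 0, 30], 40], [[0, 0, 0], [0, 0, 70], 40], [[0, 0, 0], [-7, -35, 110], 40], [[0, 0, 0], [-14, -70, 150], 40], [[0, 0, 0], [-14, -70, 170], 40]])

```text
t: 18.02
eef_pos: [0.4736, 0.049, 0.2183]
tool_rot: [-2.426, -1.994, 0.003]
ft_force: [0.4, 0.2, -0.8]
grip_width: 0.423
gripper_force: 0.0
```

Call:
play_rows(series=[[[0, 0, 0], [0, 0, 0], 40], [[0, 0, 0], [0, 0, 0], 40], [[0, 0, 0], [0, 0, 0], 40], [[0, 0, 0], [0, 0, 0], 40]])

```text
t: 18.35
eef_pos: [0.4745, 0.0508, 0.2164]
tool_rot: [-2.425, -1.994, 0.003]
ft_force: [-0.0, -0.6, -0.1]
grip_width: 0.427
gripper_force: 0.0
```

```bash
python3 - <<'E'
from h import *
s=sensors.observe();print(s['t'],s['eef_pos'],s['ft_force'])
c=capture('wrist');save(c,'w6.png',(220,0,440,220),2.7)
a,k,ext,ex,ey,pe,ps=corner(c,roi=(255,0,420,110));seat=k-18*ex-32*ey;print(a,ext,seat)
for d in(-112,-107,-102):print(d,(proj(c,np.r_[(seat+d*ex)/1000,.073])-[220,0])*2.7)
E
```

```text
18.35 [0.47450023 0.05077947 0.21635134] [-0.04593668 -0.56785081 -0.13589434]Traceback (most recent call last):
  File "<stdin>", line 4, in <module>
  File "h.py", line 31, in corner
    pe=np.polyfit(e[:,1],e[:,0],1);ps=np.polyfit(s[:,0],s[:,1],1)
    raise TypeError("expected non-empty vector for x")
TypeError: expected non-empty vector for x
```

View pics/w6.png

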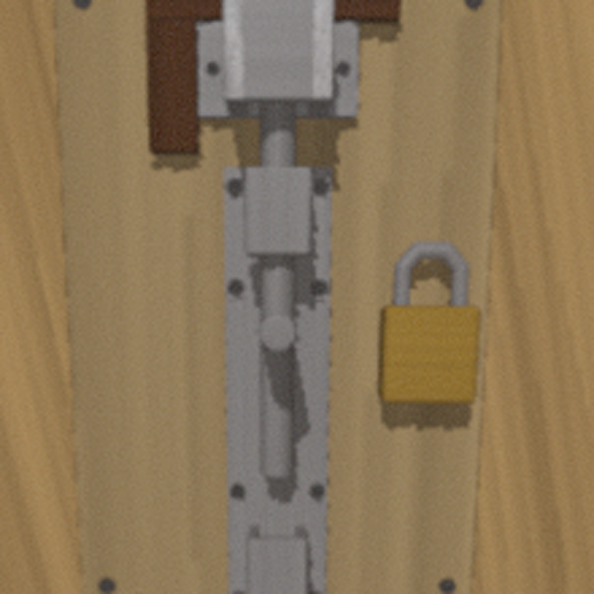

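The bolt runs through the keeper's tunnel; the knob top is at crop (278,332) and the plate's rear edge at crop row 116 (x = -18). I check the knob against that edge.

```bash
python3 - <<'E'
from h import *
c=capture('wrist');ex=np.array([.193,.981])
k=plane(c,[[220+278/2.7,332/2.7]],.073)[0,:2]*1000
e=plane(c,[[220+278/2.7,116.5/2.7]],.023)[0,:2]*1000
print('knob from seat',(k-e)@ex-18, k,e)
E
```

```text
knob from seat -101.75443861623164 [489.29556445 113.88242306] [505.52469137 196.06613062]
```

The knob is 101.8 mm short of the seat, against 102 mm for a bolt fully home. The gripper is clear of everything, so I hand in.

```bash
python3 -c "
from h import *
print(order.hand_in())"
```

```text
the job is handed in; nothing more can be done
None
```

The job is handed in, with no verdict returned: the larger keeper was pressed flush into both stops and let go, the bolt is home through it (knob measured 101.8 mm short of the seat, 102 is fully home), and I didn't touch the small keeper, lock cylinder or padlock.

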